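# Swing a standing valve trim level in the fingers and lay it in its tray

### The job

The loose valve trim stands on its plug: pinch it by the stem, press the edge of its foot on the rubber mat and swing it over between the fingers until it is level, without letting it topple. Then lay it in the empty bay of the wooden tray, plug in the wide V and stem in the small one, lying like its neighbour and level with it end to end; let go only once it rests in the Vs. Do not shove the tray, and leave the other trim, the ball valve, the carton and the bin alone.

Things in the scene. Friction and masses are not known exactly. Their poses are not given: they have to be found in the camera images.
- trim: The loose steel valve trim, standing upright on the mat: cylindrical plug 36 mm across and 40 mm long (foot edge chamfered 2.5 mm), shoulder 20 mm across to 49 mm, then a bare round stem 10 mm across to 150 mm. 0.26 to 0.4 kg, mass centre about 36 mm from the foot. Origin: centre of the plug's flat foot; +z along the stem (up at the start).
- trim_tip (a point): Free end of the loose trim's stem, on its axis, 150 mm from the foot. Pinched by the stem with a light grip (20 to 30 N), the trim turns between the pads when its foot's edge is pressed on the mat and the fingers are moved over in an arc about that edge; a firm grip carries it level.
- mat: Dark green rubber bench mat, fixed, 360 mm (x) by 860 mm (y), 3 mm thick (top at height 3 mm); origin at the centre of its underside. The trim and the tray stand on it; it is free elsewhere.
- tray: Low wooden transit tray standing loose on the mat, 200 mm (its x) by 136 mm (its y), walls 22 mm high, 0.9 kg. Origin: centre of its underside. Two bays along x, at y = +27 and -27 mm, each with a wide plywood V saddle for the plug (22 mm thick, centred at x = -61 mm) and a small one for the stem (12 mm thick, x = -12 mm). Floor top 5 mm above the underside.
- tray_bay (a point): The empty bay: where the centre of the foot of a seated trim lies, in the tray's frame at x = -80, y = -27, z = 33.5 mm (height of the seated trim's axis above the tray's underside). The stem then points along the tray's +x, level; from 75 mm to its tip at 150 mm it is in the clear, 25 mm or more from walls and neighbour.
- tray_taken (a point): The same point of the other bay, at y = +27 mm, which is taken by laid.
- laid: An identical trim already lying in the other bay of the tray, showing how the loose one must lie. Origin at its foot centre, +z along its stem.
- valve: Bystander: brass ball valve with a red lever, 72 mm long (y), 40 mm wide, 56 mm high, standing beyond the mat; the lever overhangs to 80 mm from the origin. Origin: centre of its underside.
- carton: Bystander: cardboard carton 85 x 105 x 60 mm high, beyond the mat. Origin: centre of its underside.
- bin: Bystander: small red storage bin with brass plugs, 100 x 105 x 62 mm high, beyond the mat. Origin: centre of its underside.
There are look-alikes about, which are no part of the job. What is shaped like the trim but pink is not meant.

How it is judged:
On the way, in this order (a step that is already met when the one before it is completed fails the run):
1. pinched by the fingers, the trim is on its way over (leaning 30 to 70 degrees) with its foot pressed on the mat (angle between trim's own z axis and vertical between 0.52 and 1.22 rad and contact force between trim and mat above 0.5 N and contact force between the fingers and trim above 1 N), for 0.1 s.
2. the trim lies level, pinched and lifted clear of the mat (angle between trim's own z axis and vertical between 1.22 and 1.92 rad and height (world z) of trim above 0.04 m and contact force between trim and mat below 0.01 N and contact force between the fingers and trim above 1 N), for 0.1 s.
3. the trim lies in the empty bay's saddles (horizontal distance between trim and tray_bay below 0.012 m and z of trim in the frame of tray_bay between -0.003 and 0.003 m and angle between the z axis of trim and the x axis of tray, either way round below 0.06 rad), for 0.2 s.
At the end, for the whole second after the job is handed in: The trim lies at rest in the empty bay, its foot centre within 12 mm (plan) and 3 mm (height) of its seated place and its axis within 3.4 degrees of the tray's length; the other trim lies likewise in its own bay; the tray is flat on the mat, within 25 mm of where it began (all of step 3 and linear speed of trim below 0.02 m/s and horizontal distance between laid and tray_taken below 0.012 m and z of laid in the frame of tray_taken between -0.003 and 0.003 m and angle between the z axis of laid and the x axis of tray, either way round below 0.06 rad and distance of tray from where it was at the start of the episode below 0.025 m and angle between tray's own z axis and vertical below 0.03 rad); the robot touches nothing.
It fails at once if the trim topples or is flung (turns faster than 6 rad/s) (angular speed of trim above 6 rad/s).
It fails at once if the trim is let go over the bay more than 10 mm above its seat (horizontal distance between trim and tray_bay below 0.05 m and z of trim in the frame of tray_bay above 0.01 m and contact force between the fingers and trim below 0.05 N).
It fails at once if the tray is pushed more than 25 mm (distance of tray from where it was at the start of the episode above 0.025 m).
It fails at once if the other trim is lifted or knocked out of its bay (distance between laid and tray_taken above 0.02 m).
It fails at once if the ball valve, carton or bin is moved more than 20 mm (distance of any of valve, carton, bin from where it was at the start of the episode above 0.02 m).
It also fails if it takes over 45 s, if anything falls off the work surface, if the arm or the gripper's body presses on something with over 40 N, if the wrist force passes 120 N, or if a joint passes its speed limit or range.

### The arm

A 6-joint arm with a two-finger parallel gripper is mounted at the origin on the work surface. World frame = base frame: x ahead of the robot, y to its left, z up, the work surface at z = 0. Lengths are in m, angles in rad, forces in N, time in s.
With the tool pointing down it reaches from about 0.275 to 1 m from the base axis. Payload 8.4 kg.
Tool frame: the origin (TCP) lies on the centre line of the jaws, within the pads' length; the fingertips stand 11 mm ahead of it and the grasp point (between the pads) lies 8 mm behind it; z points along the fingers, y is the line along which they close (so a half turn about z gives the same grasp; the last joint's range is limited). The gripper opens to 85 mm and grips with 20 to 120 N. Pads are 22 mm wide; open, the fingers measure 114 mm over their backs; the gripper's body (76 mm by 85 mm) begins 54 mm behind the grasp point. The pads swing forward as they close: fully open they stand 13 mm farther back than shut.
Start: joints at [1.149, 0.353, 1.633, -0, 1.155, -0.002], TCP at [0.255, 0.571, 0.242] pointing down, gripper open.
Joint ranges: [-2.63, 2.63], [-0.92, 2.1], [0.06, 2.66], [-1.3, 4.44], [0, 2.69], [-3.02, 3.02]. Speed limits (rad/s): [2.22, 2.22, 2.79, 3.14, 3.14, 3.14].

### API

Orientations are given as a rotation vector (axis times angle).
In Python, from rig import * gives the robot as it stands. The module is installed in compiled form; this text tells all that it offers.
- The arm moves only by the tool arm_command, never from a script. Its argument "targets" is a list of rows, each an object with "grip": the opening, from -1 (shut) to 1 (fully open); "dp": the shift along the world's x, y, z in cm, a list of three; "twist": the turn about the world's z in degrees. In form: [{"grip": grip, "dp": [dx, dy, dz], "twist": twist}, ...]. A call has 1 to 10 rows; each row shifts and turns the commanded pose from where the row before left it; what a row does not reach is not made up. A row lasts 1/8 s, in which the tool goes at most 62.5 mm and 10.7 degrees, less where a joint would pass 70% of its speed; a pose out of reach is approached as far as the arm can. A call with a gripper value outside its range is refused whole. The fingers move at their own pace and stop on an object; the grip force is fixed at half the most. Time passes only in rows, so rows that do not move let the fingers close. It gives the time, the measured TCP pose, the force, the opening and the grip force at its end, in the units of the state.
- get_obs(): the state, without advancing time (a new reading comes with each control period).
- read_camera(name): name is "side" or "top"; returns (picture, depth): 384x512x3 uint8, red, green, blue; 384x512 float32, m along the optical axis (not along the pixel's ray), 0 where there is no reading.
- calibration(name): a dict with "fx", "fy", "cx", "cy" (pixels), "k1" (the pictures are not rectified: a ray, as slopes to the right and down, at radius r is drawn at 1 + k1 r^2 times it, then the intrinsics apply), "position" and "attitude" of the camera in the world. Camera axes: x right, y up, looking along -z (the intrinsics and any distortion apply to the point x, -y, -z); pixel columns grow to the right and rows downward; lengths in m; the calibration is good to about 2 mm. A picture is of the moment at which its call begins. calibration takes no time and is no camera call.
- sign_off(): hands the job in; it is judged then, once.
The state is a dict: "time_s": time; "qpos": joint angles; "dq": joint speeds; "tau": joint torques, N m; "ee_pos": TCP position; "orientation": TCP orientation; "ft_force": force on the tool from outside, world axes, zero at the start; "ft_torque": the same for the moment, N m; "gripper_width": finger opening in m; "grasp_force": force on a finger pad.
Only numpy, scipy, OpenCV 4.12 (cv2) and the standard library are available. Lean on these libraries where they do the work, as an engineer would, in place of code of your own. Each camera call takes 0.05 s, during which the arm holds its last target. There are 200 camera calls.

## Working session

There is one attempt and no reset: what is moved stays moved. The work goes in short steps, Python scripts to look and compute and a tool call to move; the robot and the scene stay as the last step left them, time stands still between calls to the robot, and variables do not carry over. Pictures are saved under pics/ and viewed, at most 10 in all, crops included, and the job is handed in when it is done.

Besides the shell and the picture viewer there is one more tool, called after ">>>" as name(argument=value, ...) on one line, values as JSON. arm_command: Moves the arm, as the interface text tells. Its arguments: {"type":"object","properties":{"targets":{"type":"array","items":{"type":"object","properties":{"grip":{"type":"number"},"dp":{"type":"array","items":{"type":"number"}},"twist":{"type":"number"}}}}},"required":["targets"]}

```bash
mkdir -p pics; cat > h.py <<'E'
from rig import *
import numpy as np, cv2
from scipy.spatial.transform import Rotation as R
def cloud(name):
    im,d=read_camera(name); c=calibration(name)
    h,w=d.shape; u,v=np.meshgrid(np.arange(w),np.arange(h))
    K=np.array([[c['fx'],0,c['cx']],[0,c['fy'],c['cy']],[0,0,1.]])
    p=cv2.undistortPoints(np.stack([u,v],-1).reshape(-1,1,2).astype(float),K,np.array([c['k1'],0,0,0.])).reshape(h,w,2)
    P=np.stack([p[...,0]*d,-p[...,1]*d,-d],-1)
    W=P@R.from_rotvec(c['attitude']).as_matrix().T+np.array(c['position'])
    W[d==0]=np.nan
    return im,W
def save(im,f): cv2.imwrite('pics/'+f,cv2.cvtColor(im,cv2.COLOR_RGB2BGR))
E
python3 - <<'E'
from h import *
o=get_obs(); print(o)
for n in('side','top'):
    print(calibration(n)); im,W=cloud(n); np.savez(n+'0.npz',im=im,W=W); save(im,n+'0.png')
a=np.hstack([np.load('top0.npz')['im'],])
E
```

```text
{'time_s': 0.0, 'qpos': array([ 1.14859687e+00,  3.53631295e-01,  1.63411798e+00,  2.46153698e-05,
        1.15521462e+00, -2.39280875e-03]), 'dq': array([-9.53509320e-05, -5.06741079e-05,  4.90431421e-04, -8.78073687e-04,
       -1.14838458e-03, -6.41684508e-04]), 'tau': array([-2.14212392e-03, -6.05252767e+01, -3.42063081e+01, -2.83695035e-04,
        9.31151386e-03, -1.31033352e-05]), 'ee_pos': array([0.2545424 , 0.57031932, 0.24157911]), 'orientation': array([-6.54549392e-01, -3.07232998e+00,  2.09793160e-03]), 'ft_force': array([0.23314067, 0.58008056, 0.15560525]), 'ft_torque': array([-0.00893098,  0.00387594, -0.04200802]), 'grasp_force': 0.0, 'gripper_width': 0.08554091198731094}
{'fx': 371.1263139864507, 'fy': 371.1263139864507, 'cx': 259.78954615189735, 'cy': 192.6444959570374, 'k1': 0.030826227182399354, 'position': array([ 0.34971655, -0.80486587,  0.66640655]), 'attitude': array([ 0.95329556, -0.16269085, -0.31380875])}
{'fx': 349.25414468454585, 'fy': 349.25414468454585, 'cx': 250.78574728921117, 'cy': 192.27185432738673, 'k1': 0.014365255319687457, 'position': array([ 0.52730023, -0.06852714,  0.93018855]), 'attitude': array([ 0.06451584, -0.05386888, -1.55550611])}
```

View pics/top0.png

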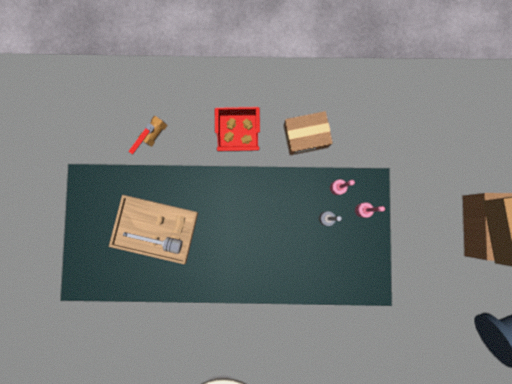

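View pics/side0.png

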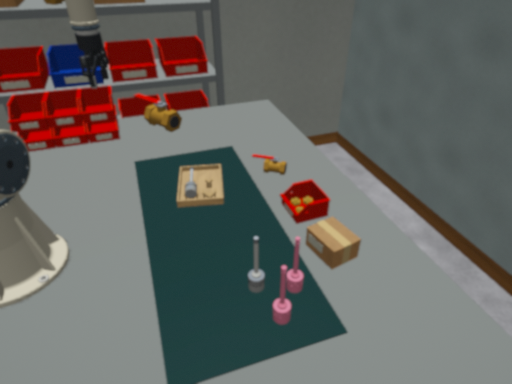

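Candidates in the top picture: grey standing trim (329,219), pink look-alikes (341,187) and (367,210), and a grey one lying in the tray (155,242), which is the taken bay. The steel-grey standing one at (329,219) fits. The valve, bin and carton are beyond the mat. Next I'll measure, with one crop to confirm.

```bash
python3 - <<'E'
from h import *
t=np.load('top0.npz');s=np.load('side0.npz')
save(cv2.resize(np.hstack([t['im'][170:250,290:400],s['im'][220:300,230:340]]),None,fx=3.5,fy=3.5,interpolation=3),'crop.png')
for n,a in(('top',t),('side',s)):
    W=a['W'];im=a['im'].astype(int)
    x,y,z=W[...,0],W[...,1],W[...,2]
    pts=W[(z>-.02)&(z<.3)]
    sat=im.max(-1)-im.min(-1)
    g=(z>.012)&(z<.17)&(y<-.1)&(y>-.4)&(x<.62)&(x>.25)
    grey=g&(sat<40); pink=g&(sat>=40)
    for nm,m in(('grey',grey),('pink',pink)):
        for lo,hi in((.02,.045),(.06,.1),(.1,.14),(.145,.17)):
            k=m&(z>lo)&(z<hi)
            if k.sum(): 
                Q=W[k]
                print(n,nm,lo,k.sum(),Q[:,:2].min(0).round(4),Q[:,:2].max(0).round(4),np.median(Q,0).round(4))
    k=(abs(z)<.2)&(y>.1)&(y<.6)&(x>.2)&(x<.6)&(z>.0175)&(z<.04)
    wood=k&(sat>40)&(im[...,0]>100)
    Q=W[wood]; rim=Q[(Q[:,2]>.0205)&(Q[:,2]<.0285)]
    r=cv2.minAreaRect((rim[:,:2]*1000).astype(np.float32)); print(n,'tray',r,len(rim))
    gk=k&(sat<35)&(z>.03)
    Q=W[gk]; print('laid',len(Q),Q.mean(0)); 
    C=np.linalg.svd(Q[:,:2]-Q[:,:2].mean(0),full_matrices=False)[2][0]; print(C,np.degrees(np.arctan2(C[1],C[0])))
    k=(x>.28)&(x<.5)&(y>-.1)&(y<.1); print('mat z',np.nanmedian(z[k]))
E
```

```text
top grey 0.02 130 [ 0.5139 -0.3718] [ 0.6172 -0.2391] [ 0.5317 -0.2531  0.0421]
top grey 0.06 20 [ 0.527  -0.3483] [ 0.6117 -0.2524] [ 0.5342 -0.2541  0.0834]
top grey 0.1 39 [ 0.5271 -0.3551] [ 0.616  -0.2519] [ 0.5494 -0.2822  0.1189]
top grey 0.145 21 [ 0.5272 -0.2621] [ 0.5362 -0.2519] [ 0.5317 -0.2566  0.1523]
top pink 0.02 206 [ 0.536  -0.3692] [ 0.6191 -0.269 ] [ 0.5663 -0.3369  0.042 ]
top pink 0.06 32 [ 0.5499 -0.353 ] [ 0.6159 -0.2816] [ 0.5573 -0.3476  0.0786]
top pink 0.1 27 [ 0.5497 -0.3524] [ 0.6153 -0.2824] [ 0.5582 -0.3479  0.1135]
top pink 0.145 41 [ 0.5508 -0.3593] [ 0.6172 -0.2816] [ 0.6077 -0.2914  0.1517]
top tray ((496.9315185546875, 190.38128662109375), (200.79783630371094, 135.97836303710938), 77.84835052490234) 619
laid 75 [0.47280073 0.1950069  0.03792958]
[-0.16776132 -0.98582764] -99.65768265676417
mat z 0.0026191592783175732
side grey 0.02 216 [ 0.5142 -0.3561] [ 0.5963 -0.2397] [ 0.5283 -0.269   0.0405]
side grey 0.06 78 [ 0.528  -0.3579] [ 0.6174 -0.2584] [ 0.5343 -0.2628  0.0802]
side grey 0.1 96 [ 0.5278 -0.3552] [ 0.6183 -0.2544] [ 0.5343 -0.2628  0.1197]
side grey 0.145 28 [ 0.5273 -0.2887] [ 0.6106 -0.2534] [ 0.532  -0.2611  0.1518]
side pink 0.02 403 [ 0.5371 -0.3734] [ 0.6193 -0.2696] [ 0.564  -0.3531  0.0407]
side pink 0.06 98 [ 0.5509 -0.3589] [ 0.6165 -0.2895] [ 0.5578 -0.3557  0.0808]
side pink 0.1 104 [ 0.551  -0.3593] [ 0.6154 -0.2883] [ 0.5578 -0.3561  0.1205]
side pink 0.145 53 [ 0.5504 -0.3606] [ 0.6182 -0.2861] [ 0.5574 -0.3525  0.1522]
side tray ((498.74749755859375, 188.40072631835938), (202.3663330078125, 135.61619567871094), 77.95987701416016) 272
laid 52 [0.46499784 0.14990379 0.03636039]
[-0.21082813 -0.97752315] -102.17088719831244
mat z 0.002975642492260233
```

View pics/crop.png

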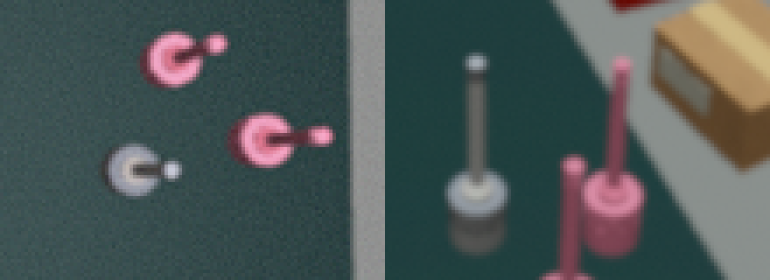

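The crop confirms it: the grey trim's plug is at about (329,219), and the two pink ones stand apart from it. The trim axis is at (0.532,-0.257). The tray centre is (0.4975,0.1895) with yaw 77.9°, and its 200×136 mm size checks. Moving over the trim now.

>>> arm_command(targets=[{"grip":0,"dp":[1.7,-5,0],"twist":-7.8},{"grip":0,"dp":[1.7,-5,0],"twist":-7.8},{"grip":0,"dp":[1.7,-5,0],"twist":-7.8},{"grip":0,"dp":[1.7,-5,0],"twist":-7.8},{"grip":0,"dp":[1.7,-5,0],"twist":-7.8},{"grip":0,"dp":[1.7,-5,0],"twist":-7.8},{"grip":0,"dp":[1.7,-5,0],"twist":-7.8},{"grip":0,"dp":[1.7,-5,0],"twist":-7.8},{"grip":0,"dp":[1.7,-5,0],"twist":-7.8},{"grip":0,"dp":[1.7,-5,0],"twist":-7.8}])

```text
time_s: 1.35
ee_pos: [0.4249, 0.069, 0.2423]
orientation: [2.447, 1.971, 0.0]
ft_force: [1.4, -0.8, 0.5]
gripper_width: 0.0428
grasp_force: 0.0
```

>>> arm_command(targets=[{"grip":0,"dp":[1.8,-5.5,0],"twist":0},{"grip":0,"dp":[1.8,-5.5,0],"twist":0},{"grip":0,"dp":[1.8,-5.5,0],"twist":0},{"grip":0,"dp":[1.8,-5.5,0],"twist":0},{"grip":0,"dp":[1.8,-5.5,0],"twist":0},{"grip":0,"dp":[1.7,-5.2,0],"twist":0},{"grip":0,"dp":[0,0,0],"twist":0},{"grip":0,"dp":[0,0,0],"twist":0}])

```text
time_s: 2.35
ee_pos: [0.5311, -0.2559, 0.2416]
orientation: [-2.442, -1.974, 0.001]
ft_force: [-0.2, 0.3, -0.1]
gripper_width: 0.0427
grasp_force: 0.0
```

```bash
cat > st.py <<'E'
from h import *
o=get_obs(); r=R.from_rotvec(o['orientation']).as_matrix()
print(o['time_s'],o['ee_pos'].round(4),'ydir',np.degrees(np.arctan2(r[1,1],r[0,1])).round(2),'z',r[:,2].round(3),'F',o['ft_force'].round(2),'w',o['gripper_width'],'g',o['grasp_force'])
E
python3 - <<'E'
import st
from h import *
im,W=cloud('top'); 
z=W[...,2]; k=(z>.145)&(z<.158)&(W[...,0]<.545)&(W[...,0]>.515)&(W[...,1]<-.23)&(W[...,1]>-.28); print('tip',W[k].mean(0),k.sum())
im,W=cloud('side'); 
z=W[...,2]; k=(z>.06)&(z<.146)&(W[...,0]<.545)&(W[...,0]>.515)&(W[...,1]<-.23)&(W[...,1]>-.28); print('stem near side',W[k].mean(0),k.sum())
E
```

```text
2.35 [ 0.5311 -0.2559  0.2416] ydir -12.09 z [-0.001  0.001 -1.   ] F [-0.22  0.29 -0.06] w 0.042697243290525315 g 0.0
tip [ 0.53128457 -0.25665681  0.15187889] 21
stem near side [ 0.53134265 -0.26157459  0.1064391 ] 124
```

>>> arm_command(targets=[{"grip":0,"dp":[0,-0.1,-3.5],"twist":0},{"grip":0,"dp":[0,0,-3.5],"twist":0},{"grip":0,"dp":[0,0,-3.5],"twist":0},{"grip":0,"dp":[0,0,-2.5],"twist":0},{"grip":0,"dp":[0,0,-1.2],"twist":0},{"grip":0,"dp":[0,0,0],"twist":0}])

```text
time_s: 3.2
ee_pos: [0.5315, -0.2565, 0.1001]
orientation: [-2.441, -1.976, 0.001]
ft_force: [-0.0, 0.8, -0.3]
gripper_width: 0.0426
grasp_force: 0.0
```

>>> arm_command(targets=[{"grip":-0.5,"dp":[0,0,0],"twist":0},{"grip":-0.7,"dp":[0,0,0],"twist":0},{"grip":-0.8,"dp":[0,0,0],"twist":0},{"grip":-0.85,"dp":[0,0,0],"twist":0},{"grip":-0.85,"dp":[0,0,0],"twist":0}])

```text
time_s: 3.82
ee_pos: [0.5326, -0.2577, 0.1013]
orientation: [2.441, 1.975, 0.002]
ft_force: [0.1, 0.7, 6.3]
gripper_width: 0.0085
grasp_force: 58.4
```

>>> arm_command(targets=[{"grip":-0.79,"dp":[0,0,0],"twist":0},{"grip":-0.79,"dp":[0,0,0],"twist":0}])

```text
time_s: 4.08
ee_pos: [0.5326, -0.2577, 0.1013]
orientation: [2.441, 1.975, 0.002]
ft_force: [1.5, -0.3, 6.3]
gripper_width: 0.009
grasp_force: 29.6
```

```bash
python3 st.py; python3 - <<'E'
import numpy as np
h=104
d=np.array([.21,.978])
prev=None
def g(t):
    # planar pos of grasp: foot edge pivots
    c,s=np.cos(t),np.sin(t)
    def rot(r,z): # offset of grasp from body pt (r along d, z axial)
        return np.array([-r*c+(h-z)*s, r*s+(h-z)*c])
    if t<=np.pi/4: return rot(15.5,0)+[15.5,0]
    q=np.pi/4; cq=np.cos(q)
    # p2 position on ground at switch
    e=15.5+2.5*np.cos(q)+2.5*np.sin(q)
    return rot(18,2.5)+[e,0]
for a in range(0,89,4):
    p=g(np.radians(a))
    if prev is not None:
        dd=p-prev; print(a,(d*dd[0]/10).round(2),(dd[1]/10).round(2),'tot',p.round(1))
    prev=p
E
```

```text
4.075 [ 0.5326 -0.2577  0.1013] ydir -12.06 z [ 0.002 -0.001 -1.   ] F [ 1.5  -0.29  6.34] w 0.008980584090120947 g 29.57360476255417
4 [0.15 0.71] 0.08 tot [  7.3 104.8]
8 [0.15 0.72] 0.03 tot [ 14.6 105.1]
12 [0.15 0.72] -0.02 tot [ 22.  104.9]
16 [0.15 0.71] -0.07 tot [ 29.3 104.2]
20 [0.15 0.71] -0.12 tot [ 36.5 103. ]
24 [0.15 0.7 ] -0.17 tot [ 43.6 101.3]
28 [0.15 0.68] -0.22 tot [50.6 99.1]
32 [0.14 0.67] -0.27 tot [57.5 96.4]
36 [0.14 0.65] -0.32 tot [64.1 93.2]
40 [0.13 0.62] -0.36 tot [70.5 89.6]
44 [0.13 0.6 ] -0.41 tot [76.6 85.6]
48 [0.12 0.57] -0.43 tot [82.4 81.3]
52 [0.12 0.54] -0.46 tot [87.9 76.7]
56 [0.11 0.51] -0.5 tot [93.1 71.7]
60 [0.1  0.47] -0.53 tot [97.9 66.3]
64 [0.09 0.43] -0.57 tot [102.4  60.7]
68 [0.08 0.39] -0.6 tot [106.4  54.7]
72 [0.08 0.35] -0.62 tot [110.   48.5]
76 [0.07 0.31] -0.65 tot [113.2  42. ]
80 [0.06 0.26] -0.67 tot [115.9  35.4]
84 [0.05 0.22] -0.68 tot [118.1  28.5]
88 [0.04 0.17] -0.7 tot [119.8  21.5]
```

The grip command sets the force: about 30 N at -0.79, which is light. Starting the swing.

>>> arm_command(targets=[{"grip":-0.79,"dp":[0.15,0.71,0],"twist":0},{"grip":-0.79,"dp":[0.15,0.72,0],"twist":0},{"grip":-0.79,"dp":[0.15,0.72,-0.02],"twist":0},{"grip":-0.79,"dp":[0.15,0.71,-0.07],"twist":0}])

```text
time_s: 4.58
ee_pos: [0.5385, -0.229, 0.1001]
orientation: [2.441, 1.975, 0.001]
ft_force: [0.5, -3.0, 4.5]
gripper_width: 0.009
grasp_force: 30.1
```

```bash
cat > tilt.py <<'E'
from h import *
import st
d=np.array([.2096,.9778,0]);nrm=np.array([-.9778,.2096,0])
P=st.o['ee_pos']
im,W=cloud('side'); sat=im.max(-1).astype(int)-im.min(-1)
Q=W[(W[...,2]>.006)&(sat<45)]; 
Q=Q[(abs((Q-P)@nrm)<.022)&(abs((Q-P)@d)<.14)&(Q[:,2]<P[2]-.0)]
a=(Q-P)@d; 
# rotation from side-plane: stem line fit, points within 12..60mm below grasp
z=Q[:,2]-P[2]-.008
for i in np.argsort(z)[::max(1,len(z)//14)]: print((a[i]*1e3).round(1),(Q[i,2]*1e3).round(1),((Q[i]-P)@nrm*1e3).round(1))
save(im,f"s{int(st.o['time_s']*100)}.png")
E
python3 tilt.py
```

```text
4.575 [ 0.5385 -0.229   0.1001] ydir -12.05 z [ 0.002 -0.001 -1.   ] F [ 0.52 -3.04  4.48] w 0.009021754853328512 g 30.055963397026062
32.5 6.0 3.7
-45.5 15.8 -3.6
-37.0 21.9 13.4
-31.5 25.8 15.0
-29.9 30.9 17.0
-38.1 36.4 -6.9
-33.7 40.5 10.5
-12.9 43.5 -17.0
-37.0 46.0 1.9
-32.2 48.4 10.2
-19.8 50.9 8.8
-22.5 58.9 0.1
-16.1 77.2 -0.8
-9.5 92.1 0.5
-8.0 99.2 -4.2
```

>>> arm_command(targets=[{"grip":-0.79,"dp":[0.15,0.71,-0.14],"twist":0},{"grip":-0.79,"dp":[0.15,0.7,-0.19],"twist":0},{"grip":-0.79,"dp":[0.15,0.68,-0.24],"twist":0},{"grip":-0.79,"dp":[0.14,0.67,-0.29],"twist":0},{"grip":-0.79,"dp":[0.14,0.65,-0.34],"twist":0},{"grip":-0.79,"dp":[0.13,0.62,-0.38],"twist":0},{"grip":-0.79,"dp":[0.13,0.6,-0.41],"twist":0}])

```text
time_s: 5.5
ee_pos: [0.548, -0.1818, 0.0796]
orientation: [2.442, 1.976, 0.001]
ft_force: [1.8, -0.0, 3.2]
gripper_width: 0.0091
grasp_force: 29.9
```

```bash
python3 tilt.py
```

```text
5.5 [ 0.548  -0.1818  0.0796] ydir -12.05 z [ 0.001  0.    -1.   ] F [ 1.8  -0.04  3.24] w 0.009149055281390577 g 29.8836350440979
-117.5 6.0 7.7
-83.8 23.5 -10.0
-83.2 27.4 -1.0
-69.9 30.3 -16.3
-70.2 34.2 -14.0
-74.6 37.4 -2.1
-73.4 39.9 2.3
-66.1 42.9 10.5
-53.9 45.9 -16.2
-62.3 48.5 10.0
-62.2 50.9 5.4
-46.2 52.9 -1.0
-35.1 61.5 2.2
-23.9 72.1 -3.8
-22.0 77.4 2.9
```

At about 45°, as planned, with the foot pressed. Continuing.

>>> arm_command(targets=[{"grip":-0.79,"dp":[0.12,0.57,-0.44],"twist":0},{"grip":-0.79,"dp":[0.12,0.54,-0.46],"twist":0},{"grip":-0.79,"dp":[0.11,0.51,-0.5],"twist":0},{"grip":-0.79,"dp":[0.1,0.47,-0.53],"twist":0},{"grip":-0.79,"dp":[0.09,0.43,-0.57],"twist":0},{"grip":-0.79,"dp":[0.08,0.39,-0.6],"twist":0},{"grip":-0.79,"dp":[0.08,0.35,-0.62],"twist":0},{"grip":-0.79,"dp":[0,0,0],"twist":0}])

```text
time_s: 6.55
ee_pos: [0.5543, -0.1494, 0.0417]
orientation: [-2.441, -1.976, 0.001]
ft_force: [1.6, 0.7, 1.6]
gripper_width: 0.0098
grasp_force: 26.0
```

```bash
python3 tilt.py
```

```text
6.55 [ 0.5543 -0.1494  0.0417] ydir -12.04 z [-0.001  0.    -1.   ] F [1.62 0.66 1.63] w 0.009756557419111928 g 26.030396819114685
-136.7 6.0 -14.8
-99.5 16.2 3.3
-102.8 22.5 -1.0
-103.2 26.6 1.3
-104.7 30.2 15.1
-83.5 32.6 -17.3
-102.2 33.7 -10.3
-106.1 35.0 -7.5
-95.6 35.9 9.5
-103.3 37.1 5.8
-88.5 37.8 6.4
-88.8 38.7 11.0
-94.4 39.6 -2.1
-56.3 40.4 2.8
-88.1 41.2 10.9
```

>>> arm_command(targets=[{"grip":-0.8,"dp":[0.07,0.31,-0.65],"twist":0},{"grip":-0.8,"dp":[0.06,0.26,-0.67],"twist":0},{"grip":-0.8,"dp":[0.05,0.22,-0.68],"twist":0},{"grip":-0.8,"dp":[0.03,0.12,-0.4],"twist":0},{"grip":-1,"dp":[0,0,0],"twist":0},{"grip":-1,"dp":[0,0,0],"twist":0},{"grip":-1,"dp":[0,0,0],"twist":0}])

```text
time_s: 7.48
ee_pos: [0.5566, -0.1407, 0.0184]
orientation: [-2.442, -1.976, 0.0]
ft_force: [-0.9, 0.9, 1.0]
gripper_width: 0.0081
grasp_force: 58.3
```

```bash
python3 tilt.py; python3 -c "
import cv2;a=cv2.imread('pics/s742.png') if 0 else None
import glob,os;f=max(glob.glob('pics/s*.png'),key=os.path.getmtime);a=cv2.imread(f);cv2.imwrite('pics/c1.png',cv2.resize(a[150:310,170:350],None,fx=3.3,fy=3.3,interpolation=2))"
```

```text
7.475 [ 0.5566 -0.1407  0.0184] ydir -12.06 z [-0.  0. -1.] F [-0.91  0.93  0.99] w 0.008143407367791898 g 58.32619786262512
-10.7 6.0 -9.8
-104.5 7.2 -5.9
-103.1 8.6 -8.4
-103.0 9.9 0.9
-10.1 11.1 7.8
-103.7 12.3 -10.7
-10.8 13.3 -7.4
-106.0 14.2 8.1
-106.6 14.6 5.9
-104.9 15.0 -1.3
-7.1 16.0 15.0
-7.9 16.5 -15.3
-104.6 17.0 14.9
-10.3 17.9 5.2
```

View pics/c1.png

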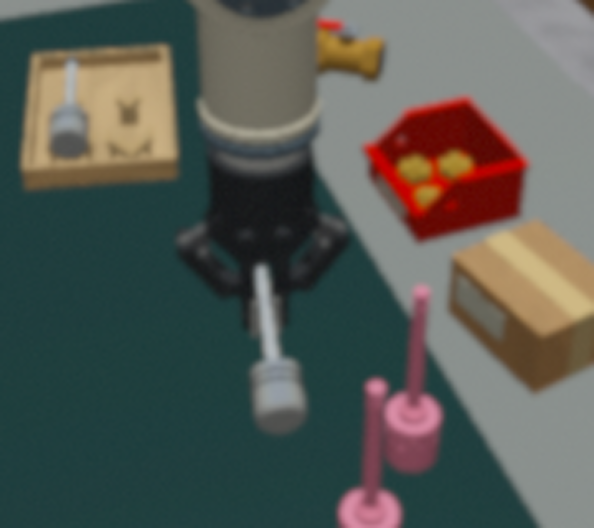

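The trim lies near level in the pads, with its foot at crop (278,410). Firm grip is on, so I'll lift slowly.

>>> arm_command(targets=[{"grip":-1,"dp":[0,0,0.5],"twist":0},{"grip":-1,"dp":[0,0,1],"twist":0},{"grip":-1,"dp":[0,0,1.5],"twist":0},{"grip":-1,"dp":[0,0,2],"twist":0},{"grip":-1,"dp":[0,0,2],"twist":0},{"grip":-1,"dp":[0,0,2],"twist":0},{"grip":-1,"dp":[0,0,1],"twist":0},{"grip":-1,"dp":[0,0,0],"twist":0},{"grip":-1,"dp":[0,0,0],"twist":0}])

```text
time_s: 8.65
ee_pos: [0.5563, -0.1405, 0.1178]
orientation: [-2.442, -1.975, 0.001]
ft_force: [0.2, 0.1, -3.6]
gripper_width: 0.008
grasp_force: 58.4
```

```bash
cat > pose.py <<'E'
from h import *
import st
d=np.array([.2096,.9778,0]);nrm=np.array([-.9778,.2096,0])
P=st.o['ee_pos'];G=P+[0,0,.008]
for n in('side','top'):
    im,W=cloud(n); sat=im.max(-1).astype(int)-im.min(-1)
    Q=W[(abs((W-G)@nrm)<.03)&(sat<60)&(W[...,2]>.05)]
    L=np.c_[(Q-G)@d,(Q-G)@nrm,Q[:,2]-G[2]]*1e3
    pl=L[(L[:,0]<-60)&(L[:,0]>-125)&(abs(L[:,2])<40)]
    st_=L[(L[:,0]<-16)&(L[:,0]>-52)&(abs(L[:,1])<12)&(abs(L[:,2])<25)]
    print(n,'foot min d',np.percentile(pl[:,0],[1,5,20]).round(1),'nrm range',np.percentile(pl[:,1],[2,98]).round(1),'z range',np.percentile(pl[:,2],[2,98]).round(1))
    print(' stem slope z',np.degrees(np.arctan(np.polyfit(st_[:,0],st_[:,2],1)[0])).round(2),'yaw',np.degrees(np.arctan(np.polyfit(st_[:,0],st_[:,1],1)[0])).round(2),len(st_),'stem mean',st_.mean(0).round(1))
    b=L[(L[:,0]<-66)&(L[:,0]>-100)&(abs(L[:,2])<45)]
    if n=='top':
        for lo in range(-105,-10,10):
            q=L[(L[:,0]>=lo)&(L[:,0]<lo+10)&(abs(L[:,1])<3)&(L[:,2]>-40)]
            if len(q):print('  top z at',lo+5,np.median(q[:,2]).round(1))
E
python3 pose.py
```

```text
8.65 [ 0.5563 -0.1405  0.1178] ydir -12.05 z [-0.001  0.    -1.   ] F [ 0.15  0.07 -3.61] w 0.00804424871540392 g 58.412801027297974
side foot min d [-108.7 -107.4 -105. ] nrm range [-16.   17.1] z range [-23.1  12. ]
 stem slope z 11.69 yaw 0.49 51 stem mean [-35.3   0.7   5.2]Traceback (most recent call last):
  File "pose.py", line 11, in <module>
    print(n,'foot min d',np.percentile(pl[:,0],[1,5,20]).round(1),'nrm range',np.percentile(pl[:,1],[2,98]).round(1),'z range',np.percentile(pl[:,2],[2,98]).round(1))
                         ~~~~~~~~~~~~~^^^^^^^^^^^^^^^^^^
    return _quantile_unchecked(
        a, q, axis, out, overwrite_input, method, keepdims, weights)
    return _ureduce(a,
                    func=_quantile_ureduce_func,
    ...<5 lines>...
                    overwrite_input=overwrite_input,
                    method=method)
    r = func(a, **kwargs)
    result = _quantile(arr,
                       quantiles=q,
    ...<2 lines>...
                       out=out,
                       weights=wgt)
    slices_having_nans = np.isnan(arr[-1, ...])
                                  ~~~^^^^^^^^^
IndexError: index -1 is out of bounds for axis 0 with size 0
```

The trim holds at about 4° foot-down with the foot about 105 mm behind the grasp. Carrying it over the bay.

>>> arm_command(targets=[{"grip":-1,"dp":[-0.1,1.5,0],"twist":0},{"grip":-1,"dp":[-0.3,4,0],"twist":0},{"grip":-1,"dp":[-0.4,5,0],"twist":0},{"grip":-1,"dp":[-0.4,5.2,0],"twist":0},{"grip":-1,"dp":[-0.4,5.2,0],"twist":0},{"grip":-1,"dp":[-0.4,5,0],"twist":0},{"grip":-1,"dp":[-0.3,4,0],"twist":0},{"grip":-1,"dp":[-0.2,3,0],"twist":0},{"grip":-1,"dp":[-0.2,1.9,0],"twist":0},{"grip":-1,"dp":[0,0,0],"twist":0}])

```text
time_s: 10.0
ee_pos: [0.5293, 0.2085, 0.1181]
orientation: [-2.44, -1.978, 0.0]
ft_force: [-0.5, -0.3, -2.6]
gripper_width: 0.0081
grasp_force: 58.4
```

>>> arm_command(targets=[{"grip":-1,"dp":[0,0,-2],"twist":0},{"grip":-1,"dp":[0,0,-1.5],"twist":0},{"grip":-1,"dp":[0,0,0],"twist":0},{"grip":-1,"dp":[0,0,0],"twist":0}])

```text
time_s: 10.5
ee_pos: [0.53, 0.207, 0.0835]
orientation: [2.443, 1.975, 0.0]
ft_force: [-0.1, -0.5, -3.3]
gripper_width: 0.0081
grasp_force: 58.4
```

```bash
sed -i 's/    print(n,.foot/    if len(pl)<5: continue\n&/' pose.py; python3 pose.py; python3 - <<'E'
from h import *
a,W=cloud('side'); b,_=cloud('top')
save(np.hstack([cv2.resize(a[130:250,140:260],(400,400),interpolation=2),cv2.resize(b[170:290,90:210],(400,400),interpolation=2)]),'c2.png')
E
```

```text
10.5 [0.53   0.207  0.0835] ydir -12.08 z [ 0. -0. -1.] F [-0.08 -0.5  -3.27] w 0.008125382268314064 g 58.36846590042114
side foot min d [-109.6 -108.  -105.3] nrm range [-17.6  17. ] z range [-24.9  11.8]
 stem slope z 9.56 yaw -0.74 27 stem mean [-34.3   0.1   4.4]
top foot min d [-107.  -105.3  -99.1] nrm range [-15.7  18.7] z range [-7.6 12.5]
 stem slope z 11.09 yaw 0.78 67 stem mean [-33.3   1.6   5.5]
  top z at -100 6.4
  top z at -90 8.4
  top z at -80 10.9
  top z at -70 381.4
  top z at -60 417.1
  top z at -50 3.8
  top z at -40 154.7
  top z at -30 9.5
  top z at -20 365.7
  top z at -10 366.7
```

View pics/c2.png

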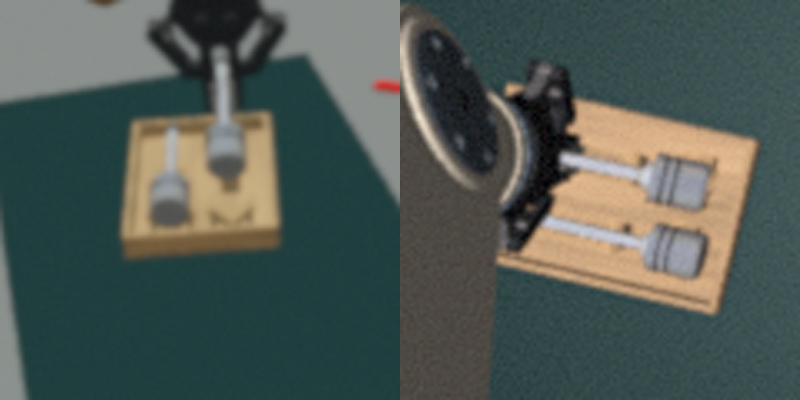

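The tilt is about 10° foot-down, and the trim is over the right (empty) bay, aligned with its neighbour: plug at crop (680,183), laid plug at (675,250). Lowering.

>>> arm_command(targets=[{"grip":-1,"dp":[0,0.15,-1.5],"twist":0},{"grip":-1,"dp":[0,0,-1.5],"twist":0},{"grip":-1,"dp":[0,0,-0.7],"twist":0},{"grip":-1,"dp":[0,0,0],"twist":0}])

```text
time_s: 11.2
ee_pos: [0.5291, 0.2086, 0.0452]
orientation: [-2.442, -1.976, 0.003]
ft_force: [-0.7, 0.1, -3.7]
gripper_width: 0.008
grasp_force: 58.5
```

>>> arm_command(targets=[{"grip":-1,"dp":[0,0,-0.4],"twist":0},{"grip":-1,"dp":[0,0,-0.4],"twist":0},{"grip":-1,"dp":[0,0,-0.2],"twist":0},{"grip":-1,"dp":[0,0,0],"twist":0}])

```text
time_s: 11.7
ee_pos: [0.5301, 0.209, 0.0365]
orientation: [2.442, 1.976, 0.001]
ft_force: [0.6, 1.0, -1.2]
gripper_width: 0.008
grasp_force: 58.4
```

The plug has touched its V (the vertical load on the wrist is down from -3.7 to -1.2 N). Lightening the grip and lowering in small steps.

>>> arm_command(targets=[{"grip":-0.8,"dp":[0,0,-0.15],"twist":0},{"grip":-0.79,"dp":[0,0,-0.2],"twist":0},{"grip":-0.79,"dp":[0,0,-0.2],"twist":0},{"grip":-0.79,"dp":[0,0,-0.2],"twist":0},{"grip":-0.79,"dp":[0,0,-0.1],"twist":0},{"grip":-0.79,"dp":[0,0,0],"twist":0}])

```text
time_s: 12.45
ee_pos: [0.53, 0.209, 0.0278]
orientation: [2.442, 1.976, 0.001]
ft_force: [1.8, 4.3, 2.5]
gripper_width: 0.009
grasp_force: 25.1
```

```bash
cat > seat.py <<'E'
from h import *
import st
c=np.array([.4978,.1894,.003]);d=np.array([.2096,.9778,0]);n=np.array([-.9778,.2096,0])
for cam in('top','side'):
    im,W=cloud(cam); sat=im.max(-1).astype(int)-im.min(-1)
    T=np.stack([(W-c)@d,(W-c)@n,W[...,2]-.003],-1)*1e3
    for nm,y0 in(('ours',-27),('laid',27)):
        q=T[(abs(T[...,1]-y0)<22)&(sat<38)&(T[...,2]>28)&(T[...,2]<90)&(T[...,0]<20)&(T[...,0]>-100)]
        pr=[(x,np.percentile(q[abs(q[:,0]-x)<4][:,2],90).round(1),np.median(q[(abs(q[:,0]-x)<4)][:,1]).round(1)) for x in(-72,-64,-56,-48,-24,-14,-4,6) if (abs(q[:,0]-x)<4).sum()>3]
        print(cam,nm,'foot x',np.percentile(q[:,0],[2,8]).round(1),pr)
E
python3 seat.py
```

```text
12.45 [0.53   0.209  0.0278] ydir -12.04 z [ 0.  0. -1.] F [1.85 4.29 2.47] w 0.008960061326793835 g 25.131349861621857
top ours foot x [-80.6 -77.6] [(-72, np.float64(52.4), np.float64(-26.6)), (-64, np.float64(51.3), np.float64(-28.1)), (-56, np.float64(53.1), np.float64(-27.0)), (-48, np.float64(53.4), np.float64(-27.5)), (-24, np.float64(42.3), np.float64(-25.5)), (-14, np.float64(42.5), np.float64(-26.3)), (-4, np.float64(44.3), np.float64(-26.4)), (6, np.float64(83.5), np.float64(-26.9))]
top laid foot x [-81.7 -79.8] [(-72, np.float64(51.2), np.float64(26.4)), (-64, np.float64(51.9), np.float64(25.5)), (-56, np.float64(51.8), np.float64(24.7)), (-48, np.float64(51.7), np.float64(26.1)), (-24, np.float64(39.4), np.float64(26.9)), (-14, np.float64(38.7), np.float64(27.5)), (-4, np.float64(40.5), np.float64(27.1)), (6, np.float64(39.9), np.float64(27.2))]
side ours foot x [-82.1 -80.4] [(-72, np.float64(50.7), np.float64(-28.4)), (-64, np.float64(52.3), np.float64(-28.7)), (-56, np.float64(53.2), np.float64(-31.6)), (-48, np.float64(52.6), np.float64(-28.8)), (-14, np.float64(42.2), np.float64(-28.6)), (-4, np.float64(43.9), np.float64(-30.3)), (6, np.float64(88.6), np.float64(-27.4))]
side laid foot x [-83.5 -82.3] [(-72, np.float64(51.7), np.float64(24.5)), (-64, np.float64(51.3), np.float64(18.9)), (-56, np.float64(51.0), np.float64(24.9)), (-48, np.float64(52.1), np.float64(22.2)), (-14, np.float64(37.9), np.float64(24.4)), (-4, np.float64(39.7), np.float64(25.9)), (6, np.float64(38.5), np.float64(23.3))]
```

The stem is still about 4 mm high at its V. Plug and end position match the neighbour within about 1.5 mm. Lowering further.

>>> arm_command(targets=[{"grip":-0.79,"dp":[0,0,-0.2],"twist":0},{"grip":-0.79,"dp":[0,0,-0.2],"twist":0},{"grip":-0.79,"dp":[0,0,-0.2],"twist":0},{"grip":-0.79,"dp":[0,0,0],"twist":0}])

```text
time_s: 13.05
ee_pos: [0.5296, 0.2087, 0.0216]
orientation: [-2.442, -1.976, 0.0]
ft_force: [1.8, 3.7, 2.0]
gripper_width: 0.009
grasp_force: 25.2
```

```bash
python3 seat.py
```

```text
13.05 [0.5296 0.2087 0.0216] ydir -12.06 z [-0. -0. -1.] F [1.78 3.68 1.96] w 0.009006351135918014 g 25.242676734924316
top ours foot x [-80.4 -78.4] [(-72, np.float64(51.6), np.float64(-26.6)), (-64, np.float64(51.7), np.float64(-27.9)), (-56, np.float64(52.5), np.float64(-28.1)), (-48, np.float64(51.4), np.float64(-26.9)), (-24, np.float64(40.6), np.float64(-25.3)), (-14, np.float64(39.5), np.float64(-26.1)), (-4, np.float64(40.1), np.float64(-25.3)), (6, np.float64(82.9), np.float64(-28.0))]
top laid foot x [-81.8 -79.4] [(-72, np.float64(51.2), np.float64(25.7)), (-64, np.float64(52.0), np.float64(27.0)), (-56, np.float64(51.7), np.float64(25.5)), (-48, np.float64(51.4), np.float64(26.7)), (-24, np.float64(40.8), np.float64(27.5)), (-14, np.float64(39.7), np.float64(27.3)), (-4, np.float64(38.6), np.float64(27.8)), (6, np.float64(39.8), np.float64(27.2))]
side ours foot x [-82.3 -80.5] [(-72, np.float64(50.0), np.float64(-27.2)), (-64, np.float64(52.0), np.float64(-31.6)), (-56, np.float64(52.0), np.float64(-25.5)), (-48, np.float64(52.5), np.float64(-33.1)), (-14, np.float64(39.2), np.float64(-28.2)), (-4, np.float64(39.0), np.float64(-29.8)), (6, np.float64(87.1), np.float64(-22.8))]
side laid foot x [-83.5 -82.2] [(-72, np.float64(52.0), np.float64(22.8)), (-64, np.float64(51.8), np.float64(21.6)), (-56, np.float64(51.5), np.float64(24.8)), (-48, np.float64(51.4), np.float64(20.6)), (-14, np.float64(38.2), np.float64(24.1)), (-4, np.float64(39.0), np.float64(24.5))]
```

>>> arm_command(targets=[{"grip":-0.79,"dp":[0,0,-0.1],"twist":0},{"grip":-0.79,"dp":[0,0,0],"twist":0},{"grip":-0.76,"dp":[0,0,0],"twist":0},{"grip":-0.72,"dp":[0,0,0],"twist":0},{"grip":-0.66,"dp":[0,0,0],"twist":0},{"grip":-0.6,"dp":[0,0,0],"twist":0},{"grip":-0.6,"dp":[0,0,0],"twist":0}])

```text
time_s: 14.02
ee_pos: [0.5294, 0.2087, 0.0206]
orientation: [-2.442, -1.976, 0.001]
ft_force: [-1.6, 0.0, 0.9]
gripper_width: 0.0169
grasp_force: 0.0
```

```bash
python3 seat.py
```

```text
14.025 [0.5294 0.2087 0.0206] ydir -12.05 z [-0.001 -0.    -1.   ] F [-1.62  0.    0.92] w 0.01688222228173577 g 0.0
top ours foot x [-80.  -77.9] [(-72, np.float64(51.4), np.float64(-27.1)), (-64, np.float64(52.0), np.float64(-27.5)), (-56, np.float64(52.4), np.float64(-27.1)), (-48, np.float64(51.9), np.float64(-27.1)), (-24, np.float64(38.9), np.float64(-25.6)), (-14, np.float64(38.3), np.float64(-26.5)), (-4, np.float64(40.1), np.float64(-26.5)), (6, np.float64(79.8), np.float64(-27.3))]
top laid foot x [-81.8 -79.2] [(-72, np.float64(51.7), np.float64(25.6)), (-64, np.float64(51.9), np.float64(25.1)), (-56, np.float64(52.2), np.float64(26.0)), (-48, np.float64(52.2), np.float64(26.2)), (-24, np.float64(38.6), np.float64(26.4)), (-14, np.float64(40.5), np.float64(25.8)), (-4, np.float64(38.8), np.float64(26.7)), (6, np.float64(38.2), np.float64(27.5))]
side ours foot x [-81.6 -80.2] [(-72, np.float64(50.7), np.float64(-26.9)), (-64, np.float64(51.8), np.float64(-28.6)), (-56, np.float64(51.3), np.float64(-31.6)), (-48, np.float64(52.1), np.float64(-28.9)), (-14, np.float64(37.8), np.float64(-28.1)), (-4, np.float64(38.6), np.float64(-28.5)), (6, np.float64(87.4), np.float64(-16.6))]
side laid foot x [-83.9 -82.2] [(-72, np.float64(51.6), np.float64(24.2)), (-64, np.float64(52.1), np.float64(16.1)), (-56, np.float64(51.6), np.float64(23.2)), (-48, np.float64(52.2), np.float64(24.8)), (-14, np.float64(38.1), np.float64(24.2)), (6, np.float64(65.2), np.float64(24.5))]
```

Seated and released, with heights matching the neighbour. Withdrawing straight up.

>>> arm_command(targets=[{"grip":-0.6,"dp":[0,0,0.5],"twist":0},{"grip":-0.6,"dp":[0,0,1],"twist":0},{"grip":-0.6,"dp":[0,0,2],"twist":0},{"grip":-0.6,"dp":[0,0,4],"twist":0},{"grip":-0.6,"dp":[0,0,5],"twist":0},{"grip":-0.6,"dp":[-1,5,3],"twist":0},{"grip":-0.6,"dp":[-1,5,0],"twist":0},{"grip":-0.6,"dp":[-1,5,0],"twist":0},{"grip":-0.6,"dp":[0,0,0],"twist":0},{"grip":-0.6,"dp":[0,0,0],"twist":0}])

```text
time_s: 15.38
ee_pos: [0.4995, 0.3585, 0.1761]
orientation: [2.441, 1.977, -0.0]
ft_force: [-0.7, 0.4, -0.5]
gripper_width: 0.0168
grasp_force: 0.0
```

```bash
python3 seat.py; python3 - <<'E'
from h import *
a,W=cloud('side'); b,_=cloud('top')
save(np.hstack([cv2.resize(a[130:250,140:260],(400,400),interpolation=2),cv2.resize(b[170:290,90:210],(400,400),interpolation=2)]),'c3.png')
E
```

```text
15.375 [0.4995 0.3585 0.1761] ydir -12.01 z [-0. -0. -1.] F [-0.74  0.38 -0.48] w 0.016820547044964985 g 0.0
top ours foot x [-80.  -78.5] [(-72, np.float64(51.4), np.float64(-26.7)), (-64, np.float64(52.0), np.float64(-27.6)), (-56, np.float64(52.0), np.float64(-28.0)), (-48, np.float64(51.7), np.float64(-27.2)), (-24, np.float64(38.7), np.float64(-25.8)), (-14, np.float64(38.7), np.float64(-26.1)), (-4, np.float64(40.1), np.float64(-26.3)), (6, np.float64(38.7), np.float64(-26.2))]
top laid foot x [-81.8 -79.8] [(-72, np.float64(52.2), np.float64(26.2)), (-64, np.float64(51.9), np.float64(25.4)), (-56, np.float64(52.1), np.float64(25.5)), (-48, np.float64(52.6), np.float64(24.7)), (-24, np.float64(39.6), np.float64(27.6)), (-14, np.float64(39.1), np.float64(27.0)), (-4, np.float64(39.5), np.float64(28.0)), (6, np.float64(38.5), np.float64(27.0))]
side ours foot x [-82.1 -80.9] [(-72, np.float64(50.8), np.float64(-32.2)), (-64, np.float64(51.6), np.float64(-27.0)), (-56, np.float64(52.2), np.float64(-28.6)), (-48, np.float64(51.8), np.float64(-28.8)), (-14, np.float64(39.7), np.float64(-28.3))]
side laid foot x [-84.5 -82.7] [(-72, np.float64(52.3), np.float64(27.2)), (-64, np.float64(51.3), np.float64(18.9)), (-56, np.float64(52.0), np.float64(24.7)), (-48, np.float64(52.3), np.float64(19.2)), (6, np.float64(38.7), np.float64(26.0))]
```

View pics/c3.png

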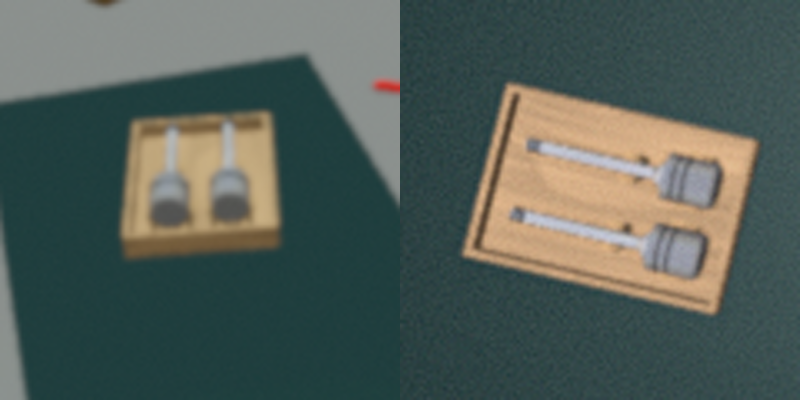

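Both trims lie parallel, with plugs at crop (690,180) and (677,250), level end to end. The tray has not moved, so I'm handing in.

```bash
python3 -c "
from rig import *
print(sign_off())"
```

```text
the job is handed in; nothing more can be done
None
```

The trim was swung level, laid in the empty bay within about 2 mm of its neighbour end to end, released once seated, and the job handed in at about 15.5 s of the 45 s; no verdict came back.

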